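# Shut and fasten the presentation case

## Robot

A 6-joint arm with a two-finger parallel gripper is mounted at the origin on a cart in front of the work surface, level with it; the furniture and walls round the work are solid. World frame = base frame: x ahead of the robot, y to its left, z up, the work surface at z = 0. Lengths are in mm, angles in rad, forces in N, time in s.
With the tool pointing down it reaches from about 400 to 925 mm from the base axis. Payload 12.5 kg.
Tool frame: the origin (TCP) lies where the fingers leave the gripper's body, on its centre line; the fingertips stand 78 mm ahead of it and the grasp point (between the pads) lies 59 mm ahead of it (env.nose_length is the distance from the TCP to the fingertips, in mm); z points along the fingers, y is the line along which they close (so a half turn about z gives the same grasp; the last joint's range is limited). The gripper opens to 95 mm and grips with 3 to 60 N. Pads are 20 mm wide; open, the fingers measure 119 mm over their backs; the gripper's body (75 mm by 180 mm) begins 59 mm behind the grasp point.
Start: joints at [-1.44, 0.491, 1.559, -0, 1.092, -0.106], TCP at [146.642, -607.564, 292.261] pointing down, gripper open.
Joint ranges: [-3.1, 3.1], [-0.84, 2.19], [0.05, 2.79], [-1.13, 4.28], [0.06, 2.93], [-2.69, 2.69]. Speed limits (rad/s): [2.22, 2.22, 2.79, 3.14, 3.14, 3.14].

## Interface

Orientations are given as [roll, pitch, yaw] about the fixed x, y, z axes, in that order (R = Rz(yaw) Ry(pitch) Rx(roll)).
In Python, from cell import env gives the robot as it stands. The module is installed in compiled form; this text tells all that it offers.
- The arm moves only by the tool send_rows, never from a script. Its argument "series" is text: rows parted by semicolons, each of 6 numbers parted by spaces: the shift along the tool's x, y, z as a fraction of full scale, then the turn, a rotation vector about the tool's x, y, z as a fraction of full scale. A call has 1 to 5 rows; each row shifts and turns the commanded pose from where the row before left it, along the tool's axes as they then stand; what a row does not reach is not made up. Full scale, the value 1, is 60 mm for a shift and 10 degrees for a turn. A row lasts 1/8 s, in which the tool goes at most 62.5 mm and 10.7 degrees, less where a joint would pass 70% of its speed; a pose out of reach is approached as far as the arm can. A call with a number of a shift or a turn outside -1 to 1 is refused whole. A call with a gripper value outside its range is refused whole. "fingers" is the opening, from 0 (shut) to 1 (fully open), set as the call begins (left out, the last holds). The fingers move at their own pace and stop on an object; the grip force is fixed at half the most. Time passes only in rows, so rows that do not move let the fingers close. It gives the time, the measured TCP pose, the force, the opening and the grip force at its end, in the units of the state.
- env.state(): the state, without advancing time (a new reading comes with each control period).
- env.read_camera(name): name is "scene" or "top" or "wrist"; returns a dict with "color" (384x512x3 uint8, red, green, blue), "z_map" (384x512 float32, mm along the optical axis (not along the pixel's ray), 0 where there is no reading), "fovy" (degrees; the focal length in pixels is half the picture's height over the tangent of half this angle, whatever the lens; pixels are square), "cx", "cy" (the principal point, pixels), "R" (3x3) and "t" (3): a world point X has camera coordinates R X + t. Camera axes: x right, y down, z forward; pixel columns grow to the right and rows downward; lengths in mm; the calibration is good to about 2 mm. A picture is of the moment at which its call begins.
- env.job_done(): hands the job in; it is judged then, once.
The state is a dict: "t": time; "joints": joint angles; "qvel": joint speeds; "tau": joint torques, N m; "eef_pos": TCP position; "tcp_rot": TCP orientation; "ft_force": force on the tool from outside, world axes, zero at the start; "moment": the same for the moment, N m; "opening": opening from 0.0 (shut) to 1.0 (fully open); "grip_force": force on a finger pad.
Only numpy, scipy, OpenCV 4.12 (cv2) and the standard library are available. Lean on these libraries where they do the work, as an engineer would, in place of code of your own. Each camera call takes 0.05 s, during which the arm holds its last target. There are 200 camera calls.

## Task

Swing the lid of the packed wooden case fully shut. Then press its dark winged stud down and turn it clockwise, about a quarter turn, until it drops right down into its slotted catch, and let go. Do not shift the desk bell or the ribbon spool standing beside the case.

Things in the scene. Friction and masses are not known exactly. Their poses are not given: they have to be found in the camera images.
- case: Wooden presentation case packed with two gift boxes, fixed to the worktop, 170 (its x) x 200 (its y) x 90 mm high without the lid. Origin: centre of its underside, z up. Front: its -x side, towards the robot. The lid's hinge line runs along its y axis at x = +85, z = +90 mm. Mind the tall wall partition at the far left (about 0.7 m ahead, 0.35 m left of the robot base): swing the arm round drawn in.
- lid (a joint): Angle of the case's lid (rad): 0 shut, 1.57 upright; starts open at 1.1 to 1.4. Wooden plate 170 x 200 x 8 mm; its upper face is 98 mm above the worktop when shut. The hinge is stiff (0.55 N m): the lid stays where it is left and must be brought all the way down, e.g. by pushing its outer (rear) face with shut fingers beside the stud, about 5 N at 135 mm from the hinge.
- lid_edge (a point): Middle of the lid's free front edge, on its outer (upper when shut) face, 170 mm from the hinge line. The lid's outer face is bare from 34 to 100 mm either side of its centre line: room to push there.
- stud_turn (a joint): Angle of the stud about its axis (rad), which is square to the lid. At 0 the wing lies along the case's x axis; it grows clockwise seen from above with the lid shut. Starts at 0.1 to 0.4; travel -0.05 to 1.75. The wing is in line with the catch's slot at 1.571 and falls in within about 0.06 of that. Friction 0.05 N m.
- stud_drop (a joint): How far the stud has sunk (m): 0 raised (wing resting across the catch's two bars), 0.006 fully down in the slot. It sinks only when in line with the slot and pressed down with more than about 2.5 N; it then stays down by friction and the slot keeps it from turning.
- stud_top (a point): Centre of the top of the stud's wing, on the stud's axis, x along the wing; 144 mm above the worktop with the lid shut and the stud raised. The wing is an upright dark steel bar 60 long x 12 thick x 36 mm high. Grip it across its 12 mm, fingertips no lower than 24 mm below its top, so that they can follow it down 6 mm.
- catch (a point): Centre of the slotted catch, at the height of its top face, on the stud's axis: on the lid's centre line, 125 mm from the hinge (case x = -40 mm, 108 mm above the worktop when shut). Two aluminium bars fixed on the lid, each 64 (along case y) x 20 mm, 10 mm high, with a 16 mm wide slot between them along the case's y axis.
- bell: Round desk bell, 70 mm across, 44 mm high, loose, standing left of the case. Origin: centre of its underside. To be left alone.
- ribbon: Spool of brown ribbon, 60 mm across, 28 mm high, loose, right of the case. Origin: centre of its underside. To be left alone.

How it is judged (in metres and radians):
On the way, in this order (a step that is already met when the one before it is completed fails the run):
1. the lid is shut, the stud still raised (value of joint lid below 0.03 rad and value of joint stud_drop below 0.002 m), for 0.2 s.
2. the stud has been turned and has dropped into its catch (value of joint lid below 0.03 rad and value of joint stud_turn between 1.47 and 1.67 rad and value of joint stud_drop above 0.0045 m), for 0.2 s.
At the end, for the whole second after the job is handed in: The lid is shut (within 0.03 rad), and the stud is turned a quarter (1.47 to 1.67 rad) and sunk at least 4.5 of its 6 mm into the catch (all of step 2); the robot touches nothing.
It fails at once if the desk bell or the ribbon spool was shifted more than 30 mm (distance of any of bell, ribbon from where it was at the start of the episode above 0.03 m).
It also fails if it takes over 54 s, if anything falls off the work surface, if the arm or the gripper's body presses on something with over 40 N, if the wrist force passes 120 N, or if a joint passes its speed limit or range.

## Working session

There is one attempt and no reset: what is moved stays moved. The work goes in short steps, Python scripts to look and compute and a tool call to move; the robot and the scene stay as the last step left them, time stands still between calls to the robot, and variables do not carry over. Pictures are saved under pics/ and viewed, at most 10 in all, crops included, and the job is handed in when it is done.

Besides the shell and the picture viewer there is one more tool, called after "Request:" as name(argument=value, ...), one argument or row to a line, values as JSON. send_rows: Moves the arm, as the interface text tells. Shift numbers are shares of 60 mm and turn numbers shares of 10 degrees, none past 1 either way. Its arguments: {"type":"object","properties":{"series":{"type":"string"},"fingers":{"type":"number"}},"required":["series"]}

```bash
mkdir -p pics
cat > h.py <<'E'
import numpy as np, cv2
from cell import env
def cam(n):
    c=env.read_camera(n); H=c["color"].shape[0]; c["f"]=H/2/np.tan(np.radians(c["fovy"])/2); return c
def pts(c):
    z=c["z_map"]; v,u=np.mgrid[:z.shape[0],:z.shape[1]]
    P=np.stack([(u-c["cx"])/c["f"]*z,(v-c["cy"])/c["f"]*z,z],-1)
    W=(P-c["t"])@c["R"]; W[z==0]=np.nan; return W
def save(c,n): cv2.imwrite("pics/"+n,c["color"][:,:,::-1])
E
python3 - <<'E'
from h import *
for n in("scene","top"):
    c=cam(n); save(c,n+"0.png"); np.savez(n+"0.npz",W=pts(c),col=c["color"])
    print(n,-c["R"].T@c["t"])
print(env.state())
E
```

```text
scene [121.25396722 527.85991241 758.27040816]
top [ 363.19705984 -111.87033388 1166.95474398]
{'t': 0.1, 'joints': array([-1.43966864e+00,  4.91483682e-01,  1.55942079e+00,  1.92019666e-05,
        1.09172183e+00, -1.05619608e-01]), 'qvel': array([-0.00161969, -0.00264327, -0.00180879, -0.000366  , -0.0006669 ,
       -0.00042662]), 'tau': array([ 4.65450139e-03, -6.13623548e+01, -2.58605397e+01,  6.94576604e-02,
        4.70563956e-02, -5.55392728e-05]), 'eef_pos': array([ 146.58146712, -607.40659977,  291.7187235 ]), 'tcp_rot': array([-3.14056656e+00, -1.25906822e-04,  2.36738367e-01]), 'ft_force': array([-0.15135362,  0.18013252,  0.15585383]), 'moment': array([ 0.01122575,  0.0371729 , -0.0107371 ]), 'grip_force': 0.0, 'opening': 1.0011933898455567}
```

View pics/scene0.png

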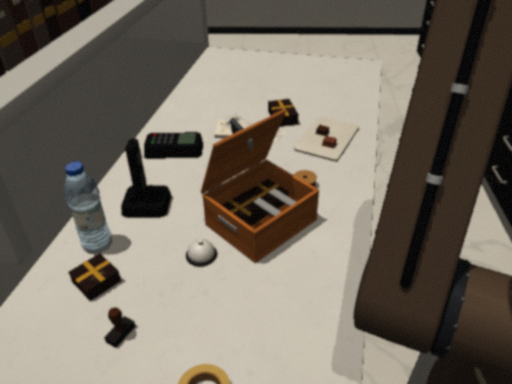

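View pics/top0.png

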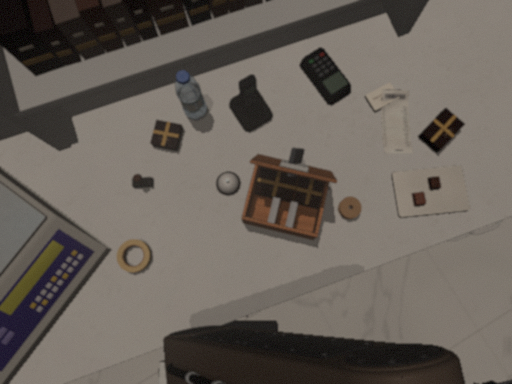

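The scene view shows the case around (262,205) with its lid open, the bell at (201,252) and the spool at (306,178). In the top view the case is at (288,200), the bell at (228,183), the spool at (349,208) and the stud at (296,157).

Run:
```python
from h import *
d=np.load("top0.npz");W=d["W"];col=d["col"].astype(int)
for n,(u,v) in dict(bell=(228,183),rib=(345,204),stud=(297,155),lidL=(255,160),lidR=(334,178),rimFL=(245,222),rimFR=(318,236)).items(): print(n,W[v,u].round(1))
for name in("top","scene"):
    d=np.load(name+"0.npz");W=d["W"];col=d["col"].astype(int)
    m=(col[...,0]>1.5*col[...,2])&(col[...,0]>70)
    s=np.zeros(m.shape,bool)
    if name=="top": s[150:242,238:340]=1
    else: s[105:262,195:330]=1
    P=W[m&s]; P=P[~np.isnan(P[:,0])]
    rim=P[(abs(P[:,2]-90)<5)]
    if name=="top":
        r=cv2.minAreaRect(rim[:,:2].astype(np.float32)); print("rim",len(rim),r, cv2.boxPoints(r).round(1).tolist())
    hi=P[P[:,2]>120]
    c=np.median(hi,0); q=hi[np.linalg.norm(hi-c,axis=1)<200]
    for _ in range(4):
        c=q.mean(0); n=np.linalg.svd(q-c,full_matrices=False)[2][2]; q=hi[abs((hi-c)@n)<4]
    print(name,"lid plane",len(q),c.round(1),n.round(3),"zmax",np.percentile(q[:,2],99.5), q[np.argsort(q[:,2])[-5:]].round())
```

```text
bell [616.8 -18.2  35.9]
rib [ 559.  -336.6   30.6]
stud [ 638.7 -191.5  230.3]
lidL [623.3 -95.5 243.5]
lidR [ 583.6 -273.9  233.8]
rimFL [509.9 -65.2  33.2]
rimFR [ 475.3 -265.1   -2.1]
rim 468 ((559.411865234375, -170.5603790283203), (198.04835510253906, 147.77899169921875), 75.82672882080078) [[463.5, -248.5], [606.7999877929688, -284.70001220703125], [655.2999877929688, -92.5999984741211], [512.0, -56.5]]
top lid plane 453 [ 609.4 -179.3  222.7] [ 0.891 -0.22   0.398] zmax 253.2505580256613 [[ 602. -151.  253.]
 [ 595. -173.  253.]
 [ 597. -178.  253.]
 [ 577. -250.  254.]
 [ 604. -156.  254.]]
scene lid plane 352 [ 603.1 -164.9  236.3] [-0.9    0.228 -0.372] zmax 252.69161135378818 [[ 615. -103.  252.]
 [ 602. -150.  253.]
 [ 605. -144.  253.]
 [ 597. -175.  253.]
 [ 580. -243.  253.]]
```

Request:
send_rows(
  series="0 0 -1 0 0 -1;0 0 -1 0 0 -1;0 0 -0.1 0 0 -1;0 0 0 0 0 -1;0 0 0 0 0 -1",
  fingers=0,
)

```text
t: 0.72
eef_pos: [146.6, -607.4, 418.0]
tcp_rot: [-3.141, -0.0, 1.115]
ft_force: [-0.4, 0.2, -0.3]
opening: 0.53
grip_force: 0.0
```

Request:
send_rows(
  series="0 0 0 0 0 -1;0 0 0 0 0 -0.23;0 0 0 0 0 0;0 0 0 0 0 0",
)

```text
t: 1.23
eef_pos: [146.6, -607.5, 418.1]
tcp_rot: [-3.142, -0.0, 1.323]
ft_force: [-0.4, -0.4, 1.2]
opening: 0.106
grip_force: 0.0
```

```bash
cat >> h.py <<'E'
C=np.array([570.2,-173.2]); A=-0.246
def incase(p):
    d=np.array(p[:2])-C; c,s=np.cos(A),np.sin(A); return np.array([c*d[0]+s*d[1],-s*d[0]+c*d[1],p[2]])
def show():
    s=env.state(); print(s["t"].__round__(2),"case TCP",incase(s["eef_pos"]).round(1),"rot",np.degrees(s["tcp_rot"]).round(2),"j",s["joints"].round(2),"F",s["ft_force"].round(1),"op",round(s["opening"],3)); return s
E
python3 -c "
from h import *
show(); print(incase([616.8,-18.2,0]),incase([555,-337,0]))"
```

```text
1.23 case TCP [-305.  -524.4  418.1] rot [-1.800e+02 -1.000e-02  7.581e+01] j [-1.44  0.4   1.38  0.    1.37 -1.19] F [-0.4 -0.4  1.2] op 0.106
[  7.45049081 161.68194144   0.        ] [  25.14722149 -162.57028404    0.        ]
```

Request:
send_rows(
  series="0.75 0.65 0 0 0 0;0.75 0.65 0 0 0 0;0.75 0.65 0 0 0 0;0.75 0.65 0 0 0 0;0.75 0.65 0 0 0 0",
)

```text
t: 1.85
eef_pos: [392.0, -435.7, 418.4]
tcp_rot: [3.141, 0.0, 1.323]
ft_force: [-0.0, -1.6, -0.7]
opening: 0.006
grip_force: 0.0
```

Request:
send_rows(
  series="0.75 0.65 0 0 0 0;0.75 0.65 0 0 0 0;0.75 0.65 0 0 0 0;0.75 0.65 0 0 0 0;0.75 0.65 0 0 0 0",
)

```text
t: 2.48
eef_pos: [636.2, -265.0, 418.3]
tcp_rot: [3.142, 0.0, 1.323]
ft_force: [-0.0, -1.2, 0.8]
opening: 0.003
grip_force: 0.0
```

Request:
send_rows(
  series="0 0 0.2 0 0 0;0 0 0 0 0 0;0 0 0 0 0 0",
)

```text
t: 2.85
eef_pos: [633.9, -267.4, 406.7]
tcp_rot: [3.141, 0.0, 1.323]
ft_force: [-0.5, 0.0, 0.7]
opening: 0.007
grip_force: 0.0
```

```bash
python3 -c "
from h import *
show(); c=cam('scene'); save(c,'s1.png')
d=np.load('top0.npz')"
```

```text
2.85 case TCP [ 84.7 -75.8 406.7] rot [1.7999e+02 2.0000e-02 7.5780e+01] j [-0.5   0.51  1.22 -0.    1.41 -0.25] F [-0.5  0.   0.7] op 0.007
```

View pics/s1.png

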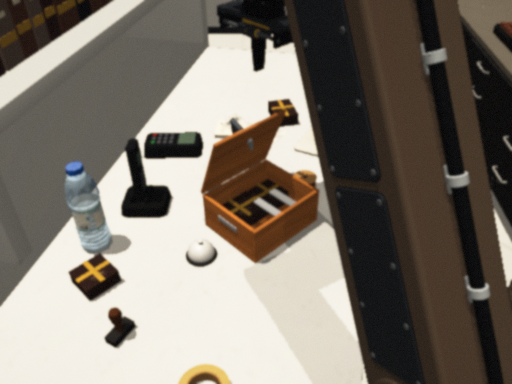

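The scene view shows the gripper with its fingertips at (259,68), above and behind the open lid and clear of everything. I'll descend behind the lid and come up to it.

Request:
send_rows(
  series="0 0 0.9 0 0 0;0 0 0.88 0 0 0;0 -0.2 0 0 0 0;0 -0.2 0 0 0 0;0 0 0 0 0 0",
)

```text
t: 3.52
eef_pos: [611.0, -260.8, 302.6]
tcp_rot: [3.138, 0.001, 1.324]
ft_force: [0.0, -0.1, 0.9]
opening: 0.006
grip_force: 0.0
```

Request:
send_rows(
  series="0 -0.1 0 0 0 0;0 -0.1 0 0 0 0;0 -0.1 0.02 0 0 0;0 0 0 0 0 0",
)

```text
t: 4.03
eef_pos: [593.7, -256.1, 298.4]
tcp_rot: [3.142, 0.0, 1.324]
ft_force: [-0.1, -0.8, 0.1]
opening: 0.003
grip_force: 0.0
```

```bash
python3 -c "
from h import *
show()
for a in np.arange(1.175,-.01,-.1175): print(round(a,2),(97-140*np.cos(a)+8*np.sin(a)).round(1),(168+140*np.sin(a)+8*np.cos(a)).round(1))"
```

```text
4.03 case TCP [ 43.  -74.6 298.4] rot [1.800e+02 1.000e-02 7.587e+01] j [-0.51  0.52  1.49 -0.    1.13 -0.26] F [-0.1 -0.8  0.1] op 0.003
1.18 50.4 300.3
1.06 35.2 293.9
0.94 20.9 285.8
0.82 7.6 276.0
0.71 -4.4 264.8
0.59 -15.1 252.3
0.47 -24.2 238.5
0.35 -31.6 223.8
0.24 -37.3 208.4
0.12 -41.1 192.4
0.0 -43.0 176.0
```

Request:
send_rows(
  series="0 -0.21 0.1 0 0 0;0 -0.21 0.11 0 0 0;0 -0.22 0.16 0 0 0;0 -0.2 0.19 0 0 0;0 -0.18 0.21 0 0 0",
)

```text
t: 4.65
eef_pos: [534.5, -241.3, 252.1]
tcp_rot: [3.141, 0.0, 1.324]
ft_force: [1.1, -1.2, 2.2]
opening: 0.008
grip_force: 1.1
```

```bash
python3 -c "
from h import *
show()"
```

```text
4.65 case TCP [-18.1 -74.7 252.1] rot [1.7995e+02 3.0000e-02 7.5870e+01] j [-0.54  0.48  1.7  -0.    0.96 -0.29] F [ 1.1 -1.2  2.2] op 0.008
```

Request:
send_rows(
  series="0 -0.15 0.23 0 0 0;0 -0.12 0.25 0 0 0;0 -0.09 0.26 0 0 0;0 -0.06 0.25 0 0 0;0 0 0 0 0 0",
)

```text
t: 5.28
eef_pos: [509.8, -234.9, 191.9]
tcp_rot: [-3.139, -0.001, 1.324]
ft_force: [-0.5, -0.2, 0.0]
opening: 0.004
grip_force: 0.0
```

Request:
send_rows(
  series="0 -0.03 0.1 0 0 0;0 0 0.1 0 0 0;0 0 0.05 0 0 0;0 0 0 0 0 0",
)

```text
t: 5.78
eef_pos: [508.5, -234.6, 177.4]
tcp_rot: [-3.141, -0.0, 1.324]
ft_force: [0.9, -0.8, 1.0]
opening: 0.002
grip_force: 0.0
```

```bash
python3 -c "
from h import *
show()"
```

```text
5.78 case TCP [-44.9 -74.6 177.4] rot [-1.7998e+02 -1.0000e-02  7.5860e+01] j [-0.55  0.54  1.84  0.    0.76 -0.3 ] F [ 0.9 -0.8  1. ] op 0.002
```

Request:
send_rows(
  series="0 0 0.03 0 0 0;0 0 0.03 0 0 0;0 0 0 0 0 0",
)

```text
t: 6.15
eef_pos: [508.5, -234.6, 175.5]
tcp_rot: [3.14, 0.0, 1.324]
ft_force: [-6.2, 3.4, 17.9]
opening: 0.005
grip_force: 9.0
```

```bash
python3 -c "
from h import *
show(); c=cam('scene'); save(c,'s2.png')"
```

```text
6.15 case TCP [-44.9 -74.6 175.5] rot [1.7994e+02 3.0000e-02 7.5880e+01] j [-0.55  0.55  1.84 -0.    0.76 -0.3 ] F [-6.2  3.4 17.9] op 0.005
```

View pics/s2.png

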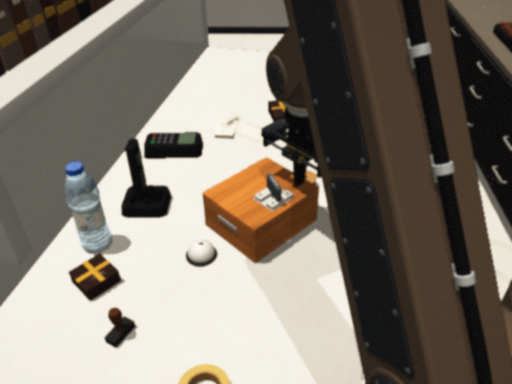

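The lid is shut with 18 N of push on it, and the stud is at (274,187) in the picture. Next I'll lift off and measure the wing.

Request:
send_rows(
  series="0 0 -0.7 0 0 0;0 0 -1 0 0 0;-0.5 0 -0.5 0 0 0;0 0 0 0 0 0;0 0 0 0 0 0",
  fingers=0.7,
)

```text
t: 6.82
eef_pos: [500.8, -263.2, 305.0]
tcp_rot: [-3.14, -0.001, 1.324]
ft_force: [-0.6, -0.4, -0.2]
opening: 0.474
grip_force: 0.0
```

```bash
cat > m.py <<'E'
from h import *
show()
for n in("scene","top","wrist"):
    c=cam(n); W=pts(c); d=np.full(W.shape[:2],1)
    Q=W-np.array([*C,0]); cs,sn=np.cos(A),np.sin(A)
    X=cs*Q[...,0]+sn*Q[...,1]; Y=-sn*Q[...,0]+cs*Q[...,1]; Z=W[...,2]
    lid=(abs(X)<80)&(abs(Y)>40)&(abs(Y)<95)&(abs(Z-98)<12)
    if lid.sum()>50:
        B=np.c_[X[lid],np.ones(lid.sum())]; k=np.linalg.lstsq(B,Z[lid],rcond=None)[0]; print(n,"lid slope,z",k.round(4),lid.sum())
    for nm,(lo,hi) in dict(top=(140,149),wing=(115,140)).items():
        m=(abs(X+40)<45)&(abs(Y)<45)&(Z>lo)&(Z<hi)
        if m.sum()<8: continue
        P=np.c_[X[m],Y[m]].astype(np.float32); r=cv2.fitLine(P,cv2.DIST_HUBER,0,.01,.01).ravel()
        print(n,nm,m.sum(),"mean",P.mean(0).round(1),"ext",np.ptp(P,axis=0).round(1),"minrect",cv2.minAreaRect(P),"th",np.arctan2(-r[1],r[0]).round(3))
    if n=="wrist": save(c,"w1.png")
E
python3 m.py
```

```text
6.83 case TCP [ -45.4 -104.2  305. ] rot [-1.7993e+02 -4.0000e-02  7.5840e+01] j [-0.6   0.39  1.69  0.    1.06 -0.35] F [-0.6 -0.4 -0.2] op 0.474
scene lid slope,z [-1.20000e-03  9.89698e+01] 2177
scene top 113 mean [-42.6   2.4] ext [55.8 29.2] minrect ((-41.611324310302734, 1.0344524383544922), (11.237939834594727, 58.356048583984375), 69.27108764648438) th 0.368
scene wing 135 mean [-48.3   7.3] ext [56.4 21.3] minrect ((-41.675537109375, 6.056311130523682), (10.846105575561523, 58.12319564819336), 78.49409484863281) th 0.329
top lid slope,z [8.00000e-04 9.83921e+01] 1471
top top 112 mean [-40.1   0.6] ext [56.7 27.5] minrect ((-39.31983184814453, 0.6574916839599609), (11.702659606933594, 58.444332122802734), 69.29328918457031) th 0.356
top wing 23 mean [-48.8   2.7] ext [51.2 41.8] minrect ((-41.222572326660156, 4.883188247680664), (25.607624053955078, 52.03196716308594), 59.50690841674805) th 0.449
wrist lid slope,z [9.00000e-04 9.84033e+01] 14297
wrist top 1151 mean [-39.5  -0.2] ext [56.9 29.5] minrect ((-39.036354064941406, -0.19110679626464844), (12.148652076721191, 59.729164123535156), 68.89942169189453) th 0.369
wrist wing 104 mean [-40.9  -5.9] ext [51.6 19.1] minrect ((-39.91484832763672, -6.259892463684082), (0.7924193739891052, 55.049190521240234), 69.64037322998047) th 0.37
```

View pics/w1.png

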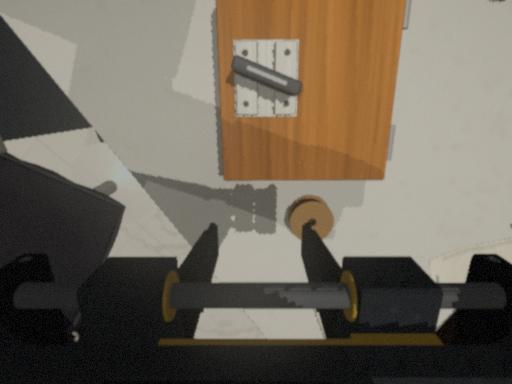

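The wrist view shows the lid shut, with the wing at (266,75) on the catch. It measures θ≈0.365, centred at case (-39.5, 0). I'll move over it and align.

Request:
send_rows(
  series="0.9 0.05 0 0 0 0;0.84 0.05 0 0 0 0;0 0 0 0 0 -1;0 0 0 0 0 -1;0 0 0 0 0 -1",
)

```text
t: 7.6
eef_pos: [532.5, -163.2, 305.1]
tcp_rot: [-3.14, -0.001, 1.855]
ft_force: [0.6, 0.5, 0.3]
opening: 0.701
grip_force: 0.0
```

Request:
send_rows(
  series="0 0 0 0 0 -1;0 0 0 0 0 -1;0 0 0 0 0 -1;0 0 0 0 0 -0.92;0 0 0 0 0 0",
)

```text
t: 8.22
eef_pos: [532.4, -163.5, 305.3]
tcp_rot: [-3.141, -0.001, 2.531]
ft_force: [0.3, 0.2, -0.3]
opening: 0.696
grip_force: 0.0
```

```bash
python3 m.py
```

```text
8.22 case TCP [-3.900e+01  2.000e-01  3.053e+02] rot [-1.7998e+02 -7.0000e-02  1.4503e+02] j [-0.42  0.38  1.71 -0.    1.05 -1.38] F [ 0.3  0.2 -0.3] op 0.696
scene lid slope,z [ 0.     98.9793] 2182
scene top 113 mean [-42.2   2.1] ext [57.7 30.4] minrect ((-41.13555145263672, -0.12259864807128906), (13.564009666442871, 60.84490966796875), 69.93360137939453) th 0.374
scene wing 137 mean [-48.5   7.6] ext [55.6 20.2] minrect ((-42.63568878173828, 6.605375289916992), (10.311615943908691, 57.17173385620117), 79.1407699584961) th 0.327
wrist lid slope,z [1.20000e-03 9.84511e+01] 12238
wrist top 809 mean [-40.7   0.7] ext [57.9 30.1] minrect ((-39.418975830078125, 0.4086637496948242), (11.680020332336426, 59.32109832763672), 68.51700592041016) th 0.368
wrist wing 66 mean [-66.4  10.7] ext [ 6.1 11.2] minrect ((-65.49675750732422, 10.437524795532227), (11.95794677734375, 3.2485573291778564), 69.60624694824219) th -1.201
```

Request:
send_rows(
  series="0 0 0.7 0 0 0;0 0 0.7 0 0 0;0 0 0.35 0 0 0;0 0 0 0 0 0;0 0 0 0 0 0",
)

```text
t: 9.0
eef_pos: [532.8, -164.1, 201.9]
tcp_rot: [3.141, 0.001, 2.531]
ft_force: [-0.2, -0.6, 0.5]
opening: 0.698
grip_force: 0.0
```

Request:
send_rows(
  series="0 0 0 0 0 0;0 0 0 0 0 0;0 0 0 0 0 0;0 0 0 0 0 0;0 0 0 0 0 0",
  fingers=0,
)

```text
t: 9.62
eef_pos: [532.4, -163.9, 201.0]
tcp_rot: [-3.142, 0.0, 2.532]
ft_force: [0.3, 0.1, 0.1]
opening: 0.233
grip_force: 0.0
```

Request:
send_rows(
  series="0 0 0 0 0 0;0 0 0 0 0 0",
)

```text
t: 9.88
eef_pos: [532.4, -163.9, 201.0]
tcp_rot: [-3.142, -0.0, 2.532]
ft_force: [0.2, 0.0, 0.4]
opening: 0.126
grip_force: 30.0
```

Request:
send_rows(
  series="0 0 0 0 0 0.7;0 0 0 0 0 0.8;0 0 0 0 0 0.8;0 0 0 0 0 0.8;0 0 0 0 0 0.8",
)

```text
t: 10.5
eef_pos: [532.1, -164.2, 201.0]
tcp_rot: [-3.141, 0.0, 1.847]
ft_force: [-2.8, -2.3, 1.4]
opening: 0.121
grip_force: 30.0
```

Request:
send_rows(
  series="0 0 0 0 0 0.8;0 0 0 0 0 0.8;0 0 0 0 0 0.8;0 0 0 0 0 0.61;0 0 0 0 0 0",
)

```text
t: 11.12
eef_pos: [531.7, -164.2, 200.9]
tcp_rot: [-3.14, 0.001, 1.325]
ft_force: [-5.4, -3.0, 1.7]
opening: 0.124
grip_force: 30.0
```

Request:
send_rows(
  series="0 0 0.03 0 0 0;0 0 0.02 0 0 0;0 0 0 0 0 0",
)

```text
t: 11.5
eef_pos: [531.7, -164.2, 197.8]
tcp_rot: [-3.14, 0.001, 1.326]
ft_force: [-3.4, -3.3, 0.0]
opening: 0.125
grip_force: 30.0
```

```bash
python3 m.py
```

```text
11.5 case TCP [-39.5  -0.6 197.8] rot [-1.7989e+02  4.0000e-02  7.5980e+01] j [-0.42  0.51  1.83 -0.    0.81 -0.17] F [-3.4 -3.3  0. ] op 0.125
scene lid slope,z [2.00000e-04 9.89608e+01] 1737
scene top 95 mean [-43.    9.5] ext [28.9 56.9] minrect ((-43.98748779296875, 2.466228485107422), (53.09166717529297, 26.477581024169922), 64.26692199707031) th -1.152
scene wing 192 mean [-45.5   7.4] ext [27.2 62. ] minrect ((-43.233421325683594, 0.7079887390136719), (59.09286117553711, 26.081388473510742), 70.84373474121094) th -1.538
top lid slope,z [9.60000e-03 9.84249e+01] 143
wrist lid slope,z [8.00000e-04 9.83437e+01] 24253
wrist top 1669 mean [-39.1   6.5] ext [28.4 48.3] minrect ((-40.49518585205078, 5.532819747924805), (48.08985900878906, 27.095508575439453), 72.3458480834961) th -1.571
wrist wing 735 mean [-38.7  16.9] ext [26.6 49.9] minrect ((-40.16627502441406, 5.371637344360352), (49.98859786987305, 25.766189575195312), 75.57647705078125) th 1.437
```

Request:
send_rows(
  series="0 0 0.03 0 0 0;0 0 0.02 0 0 0;0 0 0.02 0 0 0;0 0 0 0 0 0",
)

```text
t: 12.15
eef_pos: [531.7, -164.2, 194.7]
tcp_rot: [-3.14, 0.001, 1.326]
ft_force: [-6.9, -2.0, 14.1]
opening: 0.124
grip_force: 30.0
```

```bash
python3 -c "
from h import *
show()
c=cam('wrist'); save(c,'w2.png')"
```

```text
12.15 case TCP [-39.5  -0.7 194.7] rot [-1.7993e+02  5.0000e-02  7.5980e+01] j [-0.42  0.52  1.83 -0.    0.8  -0.17] F [-6.9 -2.  14.1] op 0.124
```

View pics/w2.png

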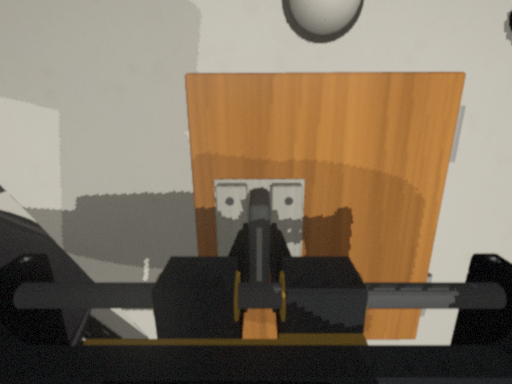

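The wing is lined up with the slot at (260,210) and has gone down 6.3 mm. The force rose to 14 N, so it has bottomed. I'll let go and withdraw.

Request:
send_rows(
  series="0 0 0 0 0 0;0 0 0 0 0 0;0 0 0 0 0 0;0 0 0 0 0 0;0 0 0 0 0 0",
  fingers=0.6,
)

```text
t: 12.82
eef_pos: [532.5, -163.9, 193.8]
tcp_rot: [-3.142, 0.0, 1.326]
ft_force: [0.5, 0.1, 0.5]
opening: 0.576
grip_force: 0.0
```

Request:
send_rows(
  series="0 0 -0.3 0 0 0;0 0 -0.7 0 0 0;0 0 -0.8 0 0 0;0 0 0 0 0 0;0 0 0 0 0 0",
)

```text
t: 13.45
eef_pos: [532.1, -163.8, 301.2]
tcp_rot: [-3.141, -0.0, 1.326]
ft_force: [0.5, -0.7, -0.3]
opening: 0.6
grip_force: 0.0
```

```bash
sed -i 's/top=(140,149)/top=(133,149)/' m.py; sed -i 's/print(n,nm,m.sum()/print(n,nm,"z",np.median(Z[m]).round(1),m.sum()/' m.py; python3 m.py
```

```text
13.45 case TCP [-3.920e+01 -1.000e-01  3.012e+02] rot [-179.96   -0.     75.97] j [-0.42  0.38  1.72 -0.    1.04 -0.17] F [ 0.5 -0.7 -0.3] op 0.6
scene lid slope,z [ 0.     98.9683] 2155
scene top z 138.2 134 mean [-42.1   2.2] ext [14.2 58. ] minrect ((-40.750030517578125, 0.14307022094726562), (13.938508033752441, 57.818965911865234), 0.9677569270133972) th -1.526
scene wing z 131.3 267 mean [-43.8   3.7] ext [15.5 61.2] minrect ((-41.405921936035156, 0.7889823913574219), (15.228286743164062, 61.162925720214844), 0.9677569270133972) th -1.547
wrist lid slope,z [1.10000e-03 9.83406e+01] 14745
wrist top z 138.2 799 mean [-39.2   1.6] ext [11.4 59. ] minrect ((-39.151893615722656, 0.4296722412109375), (59.01102066040039, 11.364466667175293), 89.8329086303711) th 1.57
wrist wing z 138.1 833 mean [-39.2   3.2] ext [11.4 59.2] minrect ((-39.21356964111328, 0.5024681091308594), (59.17827606201172, 11.365280151367188), 89.96480560302734) th 1.57
```

The top of the stud is at 138 mm, which is 6 mm down. It reads θ = 1.57, the lid is flat, and nothing is touching.

```bash
python3 -c "
from cell import env
print(env.job_done())"
```

```text
the job is handed in; nothing more can be done
None
```

The lid is shut and the stud is turned a quarter (about 1.57 rad) and sunk about 6 mm into its catch. The gripper is withdrawn clear, and I handed the job in at about 13.5 s. I planned the path clear of the bell and spool but did not re-measure them, and the hand-in gave no verdict.

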